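# Bring the red-lidded polish to the front of the shoe-care carousel and hold it there

## Robot

A 6-joint arm with a two-finger parallel gripper is mounted at the origin on the work surface. World frame = base frame: x ahead of the robot, y to its left, z up, the work surface at z = 0. Lengths are in m, angles in rad, forces in N, time in s.
With the tool pointing down it reaches from about 0.375 to 0.9 m from the base axis. Payload 3.1 kg.
Tool frame: the origin (TCP) lies between the finger pads; the fingertips stand 14 mm ahead of it and the grasp point (between the pads) lies 5 mm behind it (robot.finger_overhang is the distance from the TCP to the fingertips, in m); z points along the fingers, y is the line along which they close (so a half turn about z gives the same grasp; the last joint's range is limited). The gripper opens to 87 mm and grips with 3 to 60 N. Pads are 19 mm wide; open, the fingers measure 117 mm over their backs; the gripper's body (75 mm by 190 mm) begins 51 mm behind the grasp point.
Start: joints at [-1.435, 0.527, 1.433, -0, 1.181, -0.178], TCP at [0.193, -0.594, 0.237] pointing down, gripper open.
Joint ranges: [-3.08, 3.08], [-0.75, 2.2], [0.22, 2.44], [-1.43, 4.57], [0, 2.65], [-2.85, 2.85]. Speed limits (rad/s): [2.79, 2.79, 3.14, 3.14, 3.14, 3.14].

## Interface

Orientations are given as a unit quaternion [x, y, z, w].
In Python, from rig import monitor, cams, workorder, robot gives the robot as it stands.
- The arm moves only by the tool send_rows, never from a script. Its argument "moves" is one flat list of numbers, 7 for each row, row after row: the opening, from 0 (shut) to 1 (fully open), then the shift along the world's x, y, z in cm, then the turn, a rotation vector about the world's x, y, z in rad. A call has 1 to 5 rows; each row is the pose to reach, as a shift and turn from the pose commanded when the call began; what a row does not reach only later rows make up. A row lasts 1/12 s, in which the tool goes at most 41.7 mm and 7.16 degrees, less where a joint would pass 70% of its speed; a pose out of reach is approached as far as the arm can. A call with a gripper value outside its range is refused whole. The fingers move at their own pace and stop on an object; "grip_force" is the grip in N (left out, the last holds). Time passes only in rows, so rows that repeat a pose let the fingers close. It gives the time, the measured TCP pose, the force, the opening and the grip force at its end, in the units of the state.
- monitor.get_obs(): the state, without advancing time (a new reading comes with each control period).
- cams.camera(name): name is "scene" or "top" or "wrist"; returns a dict with "pixels" (420x560x3 uint8, blue, green, red), "range_z" (420x560 float32, m along the optical axis (not along the pixel's ray), 0 where there is no reading), "fovy" (degrees; the focal length in pixels is half the picture's height over the tangent of half this angle, whatever the lens; pixels are square), "cx", "cy" (the principal point, pixels), "dist_coeffs" ([k1, k2, p1, p2, k3] as OpenCV has them; the pictures are not rectified), "rvec" (rotation vector, rad) and "tvec" (3), from world to camera coordinates, as OpenCV has them; the wrist camera has in their place "hand_eye" (4x4, takes a point from camera to tool coordinates, whose origin is the TCP and whose axes are the flange's). Camera axes: x right, y down, z forward; pixel columns grow to the right and rows downward; lengths in m; the calibration is good to about 2 mm. A picture is of the moment at which its call begins: read the wrist's pose just before it.
- workorder.hand_in(): hands the job in; it is judged then, once.
The state is a dict: "time": time; "q": joint angles; "joint_velocities": joint speeds; "joint_torque": joint torques, N m; "position": TCP position; "tool_rot": TCP orientation; "ft_force": force on the tool from outside, world axes, zero at the start; "moment": the same for the moment, N m; "grip_width": finger opening in m; "grip_force": force on a finger pad.
Only numpy, scipy, OpenCV 4.12 (cv2) and the standard library are available. Lean on these libraries where they do the work, as an engineer would, in place of code of your own. Each camera call takes 0.05 s, during which the arm holds its last target. There are 200 camera calls.

## Task

Take the shoe-care carousel by its middle handle and turn it gently until the jar with the red lid stands at the front, right in line with the white pointer, then keep the turntable still: finish while still gripping the handle, without letting go. Do not touch the jars themselves: all five must stay standing on the turntable, and everything else on the table must stay where it is.

Things in the scene. Friction and masses are not known exactly. Their poses are not given: they have to be found in the camera images.
- stand: fixed black foot of the carousel, a round turntable for shoe-care jars on the table. Origin: on the table surface (z = 0), on the turntable's vertical axis. A flat white pointer, 26 mm wide and 10 mm above the table at most, sticks out from under the turntable along the foot's -x axis, its pointed end 200 mm from the axis: that direction is the front of the carousel, whatever way the foot is turned
- turntable (a joint): angle of the turntable about its vertical axis on the foot, rad, growing anticlockwise seen from above; it turns without end either way, lightly (friction about 0.05 N m, and some drag), and has no spring or stops. Round wooden disc, 260 mm across, its top 28 mm above the table, with a rim up to 40 mm above the table. The jars only stand on it and are carried round with it; brisk starts and stops could make them slide
- handle (a point): dark wooden bar handle on a 14 mm steel post in the middle of the turntable, fixed to the turntable and turning with it. This point: centre of the bar, on the turntable's axis, 135 mm above the table. The bar is 64 mm long (its x axis), 20 mm thick (its y axis, the way to pinch it) and 34 mm high (z up), and stands clear above the lids of the jars (80 mm above the table)
- jar_red: the marked jar: the one with the red lid. amber glass jar with a paper band and a red lid, 50 mm across, 52 mm high, loose, standing on the turntable with its centre about 90 mm from the axis. Origin: centre of its underside; not to be touched. The five jars stand spread round the turntable in any order.
- jar_black: amber glass jar with a paper band and a black lid, 50 mm across, 52 mm high, loose, standing on the turntable with its centre about 90 mm from the axis. Origin: centre of its underside; not to be touched. The five jars stand spread round the turntable in any order.
- jar_blue: amber glass jar with a paper band and a blue lid, 50 mm across, 52 mm high, loose, standing on the turntable with its centre about 90 mm from the axis. Origin: centre of its underside; not to be touched. The five jars stand spread round the turntable in any order.
- jar_green: amber glass jar with a paper band and a green lid, 50 mm across, 52 mm high, loose, standing on the turntable with its centre about 90 mm from the axis. Origin: centre of its underside; not to be touched. The five jars stand spread round the turntable in any order.
- jar_white: amber glass jar with a paper band and a white lid, 50 mm across, 52 mm high, loose, standing on the turntable with its centre about 90 mm from the axis. Origin: centre of its underside; not to be touched. The five jars stand spread round the turntable in any order.
- shoe: black shoe, 260 x 85 mm, 90 mm high, standing on its sole; a bystander, loose on the table. Origin: centre of its underside
- brush: shoe brush lying on its bristles, 150 x 50 mm, 42 mm high; a bystander, loose on the table. Origin: centre of its underside
- tin: flat brown polish tin, 74 mm across, 26 mm high; a bystander, loose on the table. Origin: centre of its underside
- spray: upright spray bottle, 48 mm across, 150 mm high; a bystander, loose on the table. Origin: centre of its underside
- bowl: blue ceramic key bowl, 120 mm across, 45 mm high; a bystander, loose on the table. Origin: centre of its underside
- torch: black and yellow torch lying down, 140 mm long, 36 mm high; a bystander, loose on the table. Origin: centre of its underside

How it is judged:
At the end, for the whole second after the job is handed in: Red-lidded jar within 15 mm to either side of the line from the axis along the white pointer, on the pointer's side; fingers press on the handle with over 3 N; turntable still (under 0.05 rad/s); all five jars upright (within 0.15 rad) and at rest on the turntable (contact force between the fingers and handle_bar above 3 N and velocity of joint turntable between -0.05 and 0.05 rad/s and x of jar_red in the frame of stand below -0.05 m and y of jar_red in the frame of stand between -0.015 and 0.015 m and horizontal distance between each of jar_red, jar_black, jar_blue, jar_green, jar_white and stand below 0.115 m and angle between each of jar_red, jar_black, jar_blue, jar_green, jar_white's own z axis and vertical below 0.15 rad and height (world z) of jar_red between 0.02 and 0.04 m and linear speed of each of jar_red, jar_black, jar_blue, jar_green, jar_white below 0.02 m/s and height (world z) of jar_black between 0.02 and 0.04 m and height (world z) of jar_blue between 0.02 and 0.04 m and height (world z) of jar_green between 0.02 and 0.04 m and height (world z) of jar_white between 0.02 and 0.04 m); the arm keeps its last pose, push and grip.
It fails at once if a jar is touched by the robot (over 1.5 N) (contact force between any of the fingers, the arm and jar_red above 1.5 N or contact force between any of the fingers, the arm and jar_black above 1.5 N or contact force between any of the fingers, the arm and jar_blue above 1.5 N or contact force between any of the fingers, the arm and jar_green above 1.5 N or contact force between any of the fingers, the arm and jar_white above 1.5 N).
It fails at once if a jar tips over or leaves the turntable (angle between any of jar_red, jar_black, jar_blue, jar_green, jar_white's own z axis and vertical above 0.4 rad or horizontal distance between any of jar_red, jar_black, jar_blue, jar_green, jar_white and stand above 0.13 m or height (world z) of any of jar_red, jar_black, jar_blue, jar_green, jar_white above 0.045 m).
It fails at once if something else on the table is moved by more than 25 mm or tipped over (distance of any of shoe, brush, tin, spray, bowl, torch from where it was at the start of the episode above 0.025 m or angle between any of shoe, brush, tin, spray, bowl, torch's own z axis and vertical above 0.4 rad).
It also fails if it takes over 58 s, if anything falls off the work surface, if the arm or the gripper's body presses on something with over 40 N, if the wrist force passes 120 N, or if a joint passes its speed limit or range.

## Working session

There is one attempt and no reset: what is moved stays moved. The work goes in short steps, Python scripts to look and compute and a tool call to move; the robot and the scene stay as the last step left them, time stands still between calls to the robot, and variables do not carry over. Pictures are saved under pics/ and viewed, at most 10 in all, crops included, and the job is handed in when it is done.

Besides the shell and the picture viewer there is one more tool, called after "Emit:" in YAML: its name, and indented under it one key for each argument. send_rows: Moves the arm, as the interface text tells. Its arguments: {"type":"object","properties":{"moves":{"type":"array","items":{"type":"number"}},"grip_force":{"type":"number"}},"required":["moves"]}

```bash
ls; mkdir -p pics; cat > h.py <<'E'
import numpy as np, cv2
from rig import monitor, cams, workorder, robot
from scipy.spatial.transform import Rotation as R
def K(c):
    f=c["pixels"].shape[0]/2/np.tan(np.radians(c["fovy"])/2)
    return np.array([[f,0,c["cx"]],[0,f,c["cy"]],[0,0,1.]])
def pose(c,o=None):  # camera->world R,t
    if "rvec" in c:
        Rm=cv2.Rodrigues(np.array(c["rvec"],float))[0]; return Rm.T,-Rm.T@np.array(c["tvec"],float).ravel()
    H=np.array(c["hand_eye"]);Rt=R.from_quat(o["tool_rot"]).as_matrix()
    return Rt@H[:3,:3],Rt@H[:3,3]+np.array(o["position"])
def cast(c,uv,z,o=None):
    uv=np.array(uv,float).reshape(-1,1,2)
    n=cv2.undistortPoints(uv,K(c),np.array(c["dist_coeffs"],float)).reshape(-1,2)
    Rm,t=pose(c,o); d=np.c_[n,np.ones(len(n))]@Rm.T
    return t+d*((z-t[2])/d[:,2])[:,None]
E
python3 - <<'E'
from h import *
o=monitor.get_obs();print(o)
for n in("top","scene"):
    c=cams.camera(n);cv2.imwrite(f"pics/{n}0.png",c["pixels"]);np.save(f"pics/{n}.npy",c,allow_pickle=True);print(n,pose(c)[1],c["fovy"])
E
```

```text
pics
{'time': 0.0, 'q': array([-1.43552911e+00,  5.28419375e-01,  1.43391117e+00, -1.05816677e-05,
        1.18135965e+00, -1.78519866e-01]), 'joint_velocities': array([-0.00143365, -0.00015328, -0.00086367, -0.00085866, -0.00086   ,
       -0.0012081 ]), 'joint_torque': array([ 6.29163223e-04, -4.40040779e+01, -1.76596177e+01,  6.33814163e-02,
        5.83352835e-02, -1.70624321e-04]), 'position': array([ 0.19283234, -0.59377613,  0.23559751]), 'tool_rot': array([ 9.87716577e-01,  1.56252563e-01,  1.77877852e-05, -1.04862728e-03]), 'ft_force': array([-0.12052214,  0.26205387, -0.29007248]), 'moment': array([-0.001392  ,  0.06450173,  0.03141142]), 'grip_force': 0.0, 'grip_width': 0.08689964052954474}
top [ 0.42529474 -0.00424958  1.64930918] 48.20526796829488
scene [1.16138874 0.33198675 1.21986518] 45.74734137270683
```

View pics/top0.png

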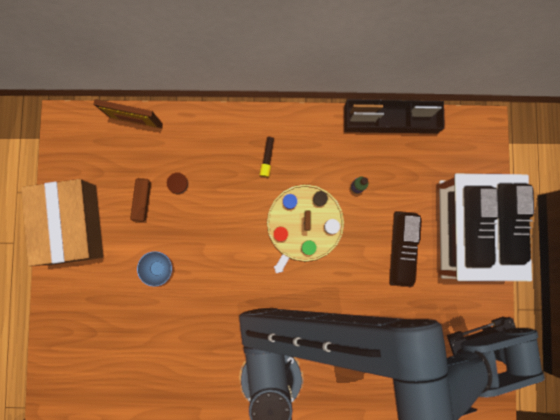

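View pics/scene0.png

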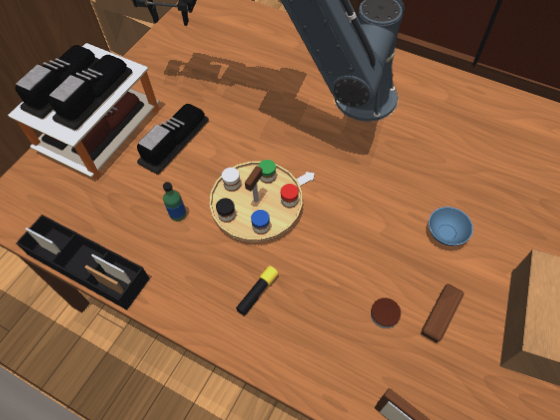

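The top view shows the carousel at about (305,222), the red lid at (280,234), the pointer tip at (278,271) and the handle bar at (307,221). The scene view agrees. Next I measure them.

```bash
cat > meas.py <<'E'
from h import *
def blobs(m,a=15):
    n,l,s,ce=cv2.connectedComponentsWithStats(m.astype(np.uint8));return [(s[i,4],ce[i],l==i) for i in range(1,n) if s[i,4]>=a]
def lids(c,ctr,rad,o=None,amin=15):
    hsv=cv2.cvtColor(c["pixels"],cv2.COLOR_BGR2HSV);h,s,v=[hsv[...,i].astype(int) for i in range(3)]
    yy,xx=np.mgrid[:420,:560];roi=np.hypot(xx-ctr[0],yy-ctr[1])<rad
    M={"red":((h<6)|(h>174))&(s>190)&(v>110),"blue":(h>105)&(h<130)&(s>120)&(v>60),"green":(h>45)&(h<80)&(s>120)&(v>60),"white":(s<50)&(v>150)}
    out={}
    for k,m in M.items():
        b=blobs(m&roi,amin)
        if b: a,ce,_=max(b,key=lambda t:t[0]); out[k]=(a,ce.round(1),cast(c,ce,.08,o)[0].round(4))
    return out
E
python3 - <<'E'
from meas import *
for n,ctr,r,pc in(("top",(305,222),38,(282,264)),("scene",(256,200),47,(306,179))):
    c=np.load(f"pics/{n}.npy",allow_pickle=True).item()
    L=lids(c,ctr,r);print(n,L)
    P=np.array([v[2][:2] for v in L.values()])
    A=np.c_[2*P,np.ones(len(P))];x=np.linalg.lstsq(A,(P**2).sum(1),rcond=None)[0];print("ctr from lids",x[:2],np.sqrt(x[2]+x[:2]@x[:2]))
    hsv=cv2.cvtColor(c["pixels"],cv2.COLOR_BGR2HSV);yy,xx=np.mgrid[:420,:560]
    m=(hsv[...,1]<70)&(hsv[...,2]>150)&(np.hypot(xx-pc[0],yy-pc[1])<20)
    if n=="scene": m&=xx>296
    for a,ce,mm in blobs(m):
        q=cast(c,np.argwhere(mm)[:,::-1],.008)[:,:2];mu=q.mean(0);d=np.linalg.svd(q-mu)[2][0]
        far=q[np.argmax(np.hypot(*(q-x[:2]).T))];print("ptr",a,mu,"pca",np.degrees(np.arctan2(d[1],d[0])),"far",far,np.hypot(*(far-x[:2])),"ang mean",np.degrees(np.arctan2(*(mu-x[:2])[::-1])),"ang tip",np.degrees(np.arctan2(*(far-x[:2])[::-1])))
    # disc
    m=(hsv[...,0]>15)&(hsv[...,0]<32)&(hsv[...,2]>120)&(np.hypot(xx-ctr[0],yy-ctr[1])<60)
    a,ce,mm=max(blobs(m),key=lambda t:t[0]);cn=max(cv2.findContours(mm.astype(np.uint8),0,1)[0],key=len)
    hull=cv2.convexHull(cn);w=cast(c,hull.reshape(-1,2),.04)[:,:2].astype(np.float32);print("disc",a,cv2.minEnclosingCircle(w),cv2.fitEllipse(w))
    # bar
    hc=(306,222) if n=="top" else (254,178)
    m=(hsv[...,2]<130)&(np.hypot(xx-hc[0],yy-hc[1])<18)
    for a,ce,mm in blobs(m):
        q=cast(c,np.argwhere(mm)[:,::-1],.15)[:,:2].astype(np.float32);print("bar",a,ce,cv2.minAreaRect(q))
cv2.imwrite("pics/topcrop.png",cv2.resize(np.load("pics/top.npy",allow_pickle=True).item()["pixels"][175:285,250:360],None,fx=5,fy=5,interpolation=2))
E
```

```text
top {'red': (np.int32(140), array([280.2, 233.8]), array([ 0.494 , -0.0232,  0.08  ])), 'blue': (np.int32(133), array([289.5, 201. ]), array([ 0.6047, -0.0536,  0.08  ])), 'green': (np.int32(155), array([308.6, 247.4]), array([ 0.4497, -0.1187,  0.08  ])), 'white': (np.int32(178), array([332., 226.]), array([ 0.522 , -0.1965,  0.08  ]))}
ctr from lids [ 0.53470637 -0.10598214] 0.08929676566856512
ptr 144 [ 0.39413092 -0.02810066] pca 149.66115935477177 far [ 0.36418015 -0.01117738] 0.19510800160228828 ang mean 151.01270872456078 ang tip 150.92794408950735
disc 3584 ((0.5364440679550171, -0.1084352433681488), 0.13348077237606049) ((0.5364563465118408, -0.10890752822160721), (0.26422640681266785, 0.265964537858963), 79.10413360595703)
bar 110 [306.6        220.64545455] ((0.534467875957489, -0.10472726821899414), (0.061085451394319534, 0.01921653188765049), 0.31517294049263)
scene {'red': (np.int32(203), array([288.7, 191.6]), array([ 0.4996, -0.0228,  0.08  ])), 'blue': (np.int32(248), array([259.7, 218.3]), array([ 0.6101, -0.0517,  0.08  ])), 'green': (np.int32(188), array([267.1, 1
[... 261 characters left out ...]
 -0.0119307 ] 0.1985616570847334 ang mean 151.3646134386568 ang tip 151.78366951482232
disc 3483 ((0.5339479446411133, -0.11183305084705353), 0.13697637617588043) ((0.5367740392684937, -0.10896025598049164), (0.2610350251197815, 0.2682619094848633), 100.21305084228516)
bar 21 [250.38095238 163.80952381] ((0.5098413228988647, -0.13392861187458038), (0.00640117097645998, 0.04852702468633652), 35.76689529418945)
bar 393 [256.94147583 179.46564885] ((0.5491819381713867, -0.08914301544427872), (0.06302811950445175, 0.08225635439157486), 84.08746337890625)
bar 30 [238.56666667 182.3       ] ((0.575408935546875, -0.13045206665992737), (0.028602777048945427, 0.007828104309737682), 30.83894920349121)
```

View pics/topcrop.png

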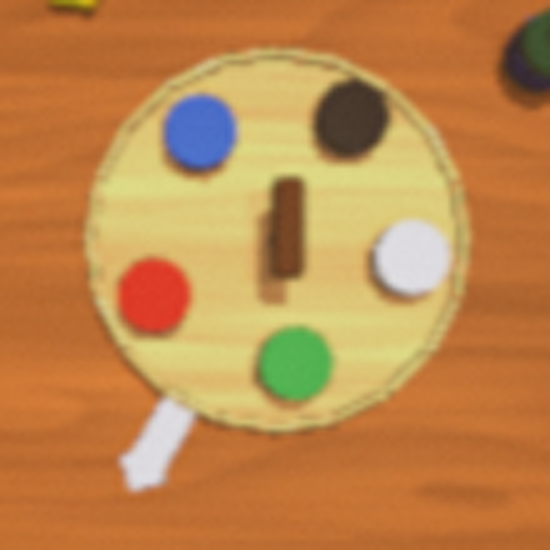

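The two views agree:

| Quantity | Value |
|---|---|
| Carousel axis | about (0.537, -0.107) |
| Front direction (pointer) | 151° |
| Red jar | 116° |
| Turn needed | about +35° (anticlockwise) |
| Bar direction | along world x |

I move above the handle now.

Emit:
send_rows:
  moves: [1, 2.3, 3.2, 0, 0, 0, -0.021, 1, 4.6, 6.4, 0, 0, 0, -0.042, 1, 6.9, 9.7, 0, 0, 0, -0.063, 1, 9.2, 12.9, 0, 0, 0, -0.084, 1, 11.5, 16.2, 0, 0, 0, -0.105]

```text
time: 0.52
position: [0.3084, -0.4308, 0.2361]
tool_rot: [0.995, 0.103, -0.0, -0.0]
ft_force: [1.3, -0.9, -0.5]
grip_width: 0.0871
grip_force: 0.0
```

Emit:
send_rows:
  moves: [1, 2.3, 3.2, 0, 0, 0, -0.021, 1, 4.6, 6.4, 0, 0, 0, -0.042, 1, 6.9, 9.7, 0, 0, 0, -0.063, 1, 9.2, 12.9, 0, 0, 0, -0.084, 1, 11.5, 16.2, 0, 0, 0, -0.105]

```text
time: 0.93
position: [0.4236, -0.2687, 0.2364]
tool_rot: [0.999, 0.051, -0.0, -0.0]
ft_force: [0.6, 0.1, 0.3]
grip_width: 0.0867
grip_force: 0.0
```

Emit:
send_rows:
  moves: [1, 2.3, 3.2, 0, 0, 0, -0.021, 1, 4.6, 6.4, 0, 0, 0, -0.042, 1, 6.9, 9.7, 0, 0, 0, -0.063, 1, 9.2, 12.9, 0, 0, 0, -0.084, 1, 11.4, 16.2, 0, 0, 0, -0.105]

```text
time: 1.35
position: [0.5377, -0.1066, 0.2363]
tool_rot: [1.0, -0.001, -0.0, -0.0]
ft_force: [-0.3, -0.4, 0.1]
grip_width: 0.0871
grip_force: 0.0
```

Emit:
send_rows:
  moves: [1, 0, 0, 0, 0, 0, 0, 1, 0, 0, 0, 0, 0, 0]

```text
time: 1.52
position: [0.5374, -0.1063, 0.2361]
tool_rot: [1.0, 0.002, -0.0, -0.0]
ft_force: [-1.1, 0.5, -1.3]
grip_width: 0.0875
grip_force: 0.0
```

```bash
python3 - <<'E'
from meas import *
o=monitor.get_obs();c=cams.camera("wrist");cv2.imwrite("pics/w1.png",c["pixels"])
print(np.array(c["hand_eye"]).round(3).tolist(),lids(c,(280,210),350,o,100))
E
```

```text
[[-0.0, -0.956, -0.293, 0.081], [1.0, -0.0, -0.001, -0.001], [0.001, -0.293, 0.956, -0.148], [0.0, 0.0, 0.0, 1.0]] {'red': (np.int32(968), array([209.1, 232.4]), array([ 0.4943, -0.0258,  0.08  ])), 'blue': (np.int32(1880), array([231.4, 129.3]), array([ 0.6057, -0.0557,  0.08  ])), 'green': (np.int32(144), array([286.2, 273.8]), array([ 0.4428, -0.1122,  0.08  ])), 'white': (np.int32(1488), array([365.7, 208.7]), array([ 0.5226, -0.1979,  0.08  ]))}
```

View pics/w1.png

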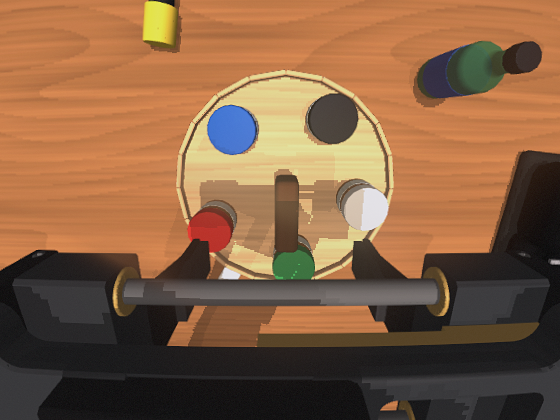

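The wrist view shows the bar centred between the fingers, at columns 276–298 with its top near row 180. The lids agree with the earlier measurements. I refine the bar's position and direction before going down.

```bash
python3 - <<'E'
from meas import *
o=monitor.get_obs();c=cams.camera("wrist")
print(o["position"])
for z in(.152,):print(cast(c,[[276,182],[298,182],[276,240],[298,240]],z,o).round(4))
d=c["range_z"];print(d[160:260:10,[270,280,287,294,302]].round(3))
Rm,t=pose(c,o);yy,xx=np.mgrid[:420,:560];n=cv2.undistortPoints(np.c_[xx.ravel(),yy.ravel()].astype(float).reshape(-1,1,2),K(c),np.array(c["dist_coeffs"])).reshape(-1,2)
W=t+(np.c_[n,np.ones(len(n))]*d.reshape(-1,1))@Rm.T
m=(d.ravel()>0)&(abs(W[:,2]-.152)<.006)&(np.hypot(W[:,0]-.537,W[:,1]+.107)<.05)
q=W[m];print(m.sum(),q.min(0),q.max(0),cv2.minAreaRect(q[:,:2].astype(np.float32)))
m=(d.ravel()>0)&(abs(W[:,2]-.04)<.004)&(np.hypot(W[:,0]-.537,W[:,1]+.107)<.15)
print(cv2.minEnclosingCircle(W[m][:,:2].astype(np.float32)))
E
```

```text
[ 0.53671576 -0.10768674  0.2360719 ]
[[ 0.5667 -0.103   0.152 ]
 [ 0.5668 -0.1207  0.152 ]
 [ 0.5162 -0.1029  0.152 ]
 [ 0.5162 -0.1217  0.152 ]]
[[0.354 0.355 0.355 0.356 0.356]
 [0.358 0.358 0.359 0.36  0.359]
 [0.362 0.239 0.24  0.241 0.363]
 [0.365 0.239 0.239 0.24  0.365]
 [0.37  0.241 0.242 0.242 0.371]
 [0.374 0.244 0.244 0.245 0.373]
 [0.378 0.246 0.246 0.248 0.379]
 [0.381 0.248 0.248 0.25  0.382]
 [0.386 0.251 0.252 0.253 0.365]
 [0.39  0.255 0.255 0.256 0.335]]
1689 [ 0.50469481 -0.1200738   0.14603668] [ 0.56835951 -0.10013194  0.15358581] ((0.5365425944328308, -0.11024066805839539), (0.019849231466650963, 0.0636657103896141), 89.62344360351562)
((0.5362709164619446, -0.11013830453157425), 0.13238562643527985)
```

The bar centre is at (0.5365, -0.110) and the bar lies along x. I shift -3 mm in y, descend, and close gently.

Emit:
send_rows:
  moves: [1, 0, -0.3, -2, 0, 0, 0, 1, 0, -0.3, -4.5, 0, 0, 0, 1, 0, -0.3, -7, 0, 0, 0, 1, 0, -0.3, -9, 0, 0, 0, 1, 0, -0.3, -10.3, 0, 0, 0]

```text
time: 2.03
position: [0.5348, -0.1129, 0.1315]
tool_rot: [1.0, -0.002, -0.002, -0.001]
ft_force: [-0.8, -0.0, 0.4]
grip_width: 0.0869
grip_force: 0.0
```

Emit:
send_rows:
  moves: [1, 0, 0, 0, 0, 0, 0, 0.5, 0, 0, 0, 0, 0, 0, 0.3, 0, 0, 0, 0, 0, 0, 0.1, 0, 0, 0, 0, 0, 0, 0, 0, 0, 0, 0, 0, 0]
  grip_force: 15

```text
time: 2.45
position: [0.5376, -0.1121, 0.1348]
tool_rot: [1.0, -0.001, 0.001, 0.0]
ft_force: [1.1, 0.3, -0.0]
grip_width: 0.0677
grip_force: 0.0
```

Emit:
send_rows:
  moves: [0, 0, 0, 0, 0, 0, 0, 0, 0, 0, 0, 0, 0, 0, 0, 0, 0, 0, 0, 0, 0, 0, 0, 0, 0, 0, 0, 0, 0, 0, 0, 0, 0, 0, 0]

```text
time: 2.87
position: [0.537, -0.1114, 0.1336]
tool_rot: [1.0, -0.001, 0.0, 0.0]
ft_force: [-0.7, -0.2, -0.6]
grip_width: 0.0348
grip_force: 0.0
```

```bash
python3 - <<'E'
from meas import *
o=monitor.get_obs();print({k:np.round(o[k],4) for k in("time","position","q","ft_force","moment","grip_width","grip_force")})
c=cams.camera("wrist");print(lids(c,(280,210),350,o,60));cv2.imwrite("pics/w2.png",c["pixels"])
c=cams.camera("scene");print(lids(c,(256,200),47));cv2.imwrite("pics/s2.png",c["pixels"])
E
```

```text
{'time': np.float64(2.8667), 'position': array([ 0.537 , -0.1114,  0.1336]), 'q': array([-0.4083,  0.5706,  1.7197,  0.    ,  0.8512,  1.1635]), 'ft_force': array([-0.6727, -0.1974, -0.5989]), 'moment': array([ 0.0691,  0.0333, -0.0084]), 'grip_width': np.float64(0.0348), 'grip_force': np.float64(0.0)}
{'blue': (np.int32(4105), array([199.6, 134.4]), array([ 0.6065, -0.0562,  0.08  ])), 'green': (np.int32(521), array([308.3, 320.8]), array([ 0.4578, -0.1331,  0.08  ])), 'white': (np.int32(1812), array([397.4, 238.3]), array([ 0.5309, -0.1977,  0.08  ]))}
{'red': (np.int32(200), array([289. , 191.3]), array([ 0.4984, -0.0226,  0.08  ])), 'blue': (np.int32(248), array([259.8, 218.3]), array([ 0.61  , -0.0517,  0.08  ])), 'white': (np.int32(169), array([229.3, 175.3]), array([ 0.5279, -0.1963,  0.08  ]))}
```

Still closing.

Emit:
send_rows:
  moves: [0, 0, 0, 0, 0, 0, 0, 0, 0, 0, 0, 0, 0, 0, 0, 0, 0, 0, 0, 0, 0, 0, 0, 0, 0, 0, 0, 0, 0, 0, 0, 0, 0, 0, 0]

```text
time: 3.38
position: [0.5369, -0.1111, 0.1335]
tool_rot: [1.0, -0.001, -0.0, -0.0]
ft_force: [0.1, 2.4, 0.1]
grip_width: 0.0201
grip_force: 15.0
```

Emit:
send_rows:
  moves: [0, 0, 0, 0, 0, 0, 0.01, 0, 0, 0, 0, 0, 0, 0.02, 0, 0, 0, 0, 0, 0, 0.03, 0, 0, 0, 0, 0, 0, 0.045, 0, 0, 0, 0, 0, 0, 0.06]
  grip_force: 20

```text
time: 3.8
position: [0.5369, -0.1111, 0.1335]
tool_rot: [1.0, 0.03, -0.0, -0.0]
ft_force: [0.8, 3.5, 0.4]
grip_width: 0.0198
grip_force: 20.0
```

Gripped, with 20 mm between the pads. I continue turning slowly at about 0.2 rad/s.

Emit:
send_rows:
  moves: [0, 0, 0, 0, 0, 0, 0.016, 0, 0, 0, 0, 0, 0, 0.032, 0, 0, 0, 0, 0, 0, 0.048, 0, 0, 0, 0, 0, 0, 0.064, 0, 0, 0, 0, 0, 0, 0.08]

```text
time: 4.22
position: [0.5369, -0.111, 0.1335]
tool_rot: [0.998, 0.07, -0.0, -0.0]
ft_force: [1.8, 5.0, -0.1]
grip_width: 0.0198
grip_force: 20.0
```

Emit:
send_rows:
  moves: [0, 0, 0, 0, 0, 0, 0.016, 0, 0, 0, 0, 0, 0, 0.032, 0, 0, 0, 0, 0, 0, 0.048, 0, 0, 0, 0, 0, 0, 0.064, 0, 0, 0, 0, 0, 0, 0.08]

```text
time: 4.63
position: [0.5369, -0.1109, 0.1335]
tool_rot: [0.994, 0.11, -0.0, -0.0]
ft_force: [1.7, 4.6, -0.4]
grip_width: 0.02
grip_force: 20.0
```

Emit:
send_rows:
  moves: [0, 0, 0, 0, 0, 0, 0.016, 0, 0, 0, 0, 0, 0, 0.032, 0, 0, 0, 0, 0, 0, 0.048, 0, 0, 0, 0, 0, 0, 0.064, 0, 0, 0, 0, 0, 0, 0.08]

```text
time: 5.05
position: [0.5369, -0.1109, 0.1335]
tool_rot: [0.989, 0.15, -0.0, -0.0]
ft_force: [1.0, 5.2, 0.7]
grip_width: 0.0199
grip_force: 20.0
```

Emit:
send_rows:
  moves: [0, 0, 0, 0, 0, 0, 0.016, 0, 0, 0, 0, 0, 0, 0.032, 0, 0, 0, 0, 0, 0, 0.048, 0, 0, 0, 0, 0, 0, 0.064, 0, 0, 0, 0, 0, 0, 0.08]

```text
time: 5.47
position: [0.5369, -0.1109, 0.1335]
tool_rot: [0.982, 0.189, 0.0, -0.001]
ft_force: [1.1, 5.7, -0.3]
grip_width: 0.0197
grip_force: 20.0
```

Emit:
send_rows:
  moves: [0, 0, 0, 0, 0, 0, 0.016, 0, 0, 0, 0, 0, 0, 0.032, 0, 0, 0, 0, 0, 0, 0.048, 0, 0, 0, 0, 0, 0, 0.064, 0, 0, 0, 0, 0, 0, 0.08]

```text
time: 5.88
position: [0.5368, -0.1108, 0.1335]
tool_rot: [0.974, 0.228, 0.0, -0.001]
ft_force: [1.7, 6.7, 0.2]
grip_width: 0.0195
grip_force: 20.0
```

Emit:
send_rows:
  moves: [0, 0, 0, 0, 0, 0, 0.016, 0, 0, 0, 0, 0, 0, 0.032, 0, 0, 0, 0, 0, 0, 0.048, 0, 0, 0, 0, 0, 0, 0.064, 0, 0, 0, 0, 0, 0, 0.08]

```text
time: 6.3
position: [0.5368, -0.1107, 0.1335]
tool_rot: [0.964, 0.267, 0.0, -0.001]
ft_force: [0.7, 5.7, -0.4]
grip_width: 0.0197
grip_force: 20.0
```

Emit:
send_rows:
  moves: [0, 0, 0, 0, 0, 0, 0.016, 0, 0, 0, 0, 0, 0, 0.03, 0, 0, 0, 0, 0, 0, 0.04, 0, 0, 0, 0, 0, 0, 0.047, 0, 0, 0, 0, 0, 0, 0.05]

```text
time: 6.72
position: [0.5368, -0.1107, 0.1335]
tool_rot: [0.957, 0.291, 0.0, -0.001]
ft_force: [1.1, 6.4, -0.1]
grip_width: 0.0199
grip_force: 20.0
```

Emit:
send_rows:
  moves: [0, 0, 0, 0, 0, 0, 0, 0, 0, 0, 0, 0, 0, 0, 0, 0, 0, 0, 0, 0, 0]

```text
time: 6.97
position: [0.5367, -0.1107, 0.1335]
tool_rot: [0.957, 0.291, -0.0, -0.001]
ft_force: [1.3, 5.1, -0.3]
grip_width: 0.0198
grip_force: 20.0
```

```bash
python3 - <<'E'
from meas import *
o=monitor.get_obs();print({k:np.round(o[k],4) for k in("time","position","tool_rot","ft_force","moment","grip_width","grip_force")})
c=cams.camera("wrist");print(lids(c,(280,210),350,o,60));cv2.imwrite("pics/w3.png",c["pixels"])
im=[]
for n,k in(("scene",(256,200)),("top",(305,222))):
    c=cams.camera(n);L=lids(c,k,47 if n=="scene" else 38);print(n,L)
    im.append(cv2.resize(c["pixels"][k[1]-65:k[1]+65,k[0]-65:k[0]+65],None,fx=3,fy=3,interpolation=2))
    if "red" in L:
        ctr=np.array([.5405,-.1058]) if n=="scene" else np.array([.5347,-.106])
        d=L["red"][2][:2]-ctr;print("red ang",np.degrees(np.arctan2(d[1],d[0])))
cv2.imwrite("pics/e3.png",np.hstack(im))
E
```

```text
{'time': np.float64(6.9667), 'position': array([ 0.5367, -0.1107,  0.1335]), 'tool_rot': array([ 9.569e-01,  2.905e-01, -0.000e+00, -7.000e-04]), 'ft_force': array([ 1.3244,  5.0516, -0.3015]), 'moment': array([ 0.9747, -0.2177,  0.0121]), 'grip_width': np.float64(0.0198), 'grip_force': np.float64(20.0014)}
{'blue': (np.int32(4141), array([200. , 134.5]), array([ 0.5643, -0.0262,  0.08  ])), 'green': (np.int32(201), array([304.6, 325.6]), array([ 0.4781, -0.1727,  0.08  ])), 'white': (np.int32(1932), array([399. , 239.3]), array([ 0.5803, -0.1869,  0.08  ]))}
scene {'red': (np.int32(145), array([283.8, 176.6]), array([ 0.4617, -0.0583,  0.08  ])), 'blue': (np.int32(237), array([277. , 210.6]), array([ 0.568 , -0.0225,  0.08  ])), 'white': (np.int32(220), array([222.2, 188.7]), array([ 0.5758, -0.19  ,  0.08  ]))}
red ang 148.91876859532908
top {'blue': (np.int32(141), array([280.8, 213.5]), array([ 0.5621, -0.0247,  0.08  ]))}
```

View pics/e3.png

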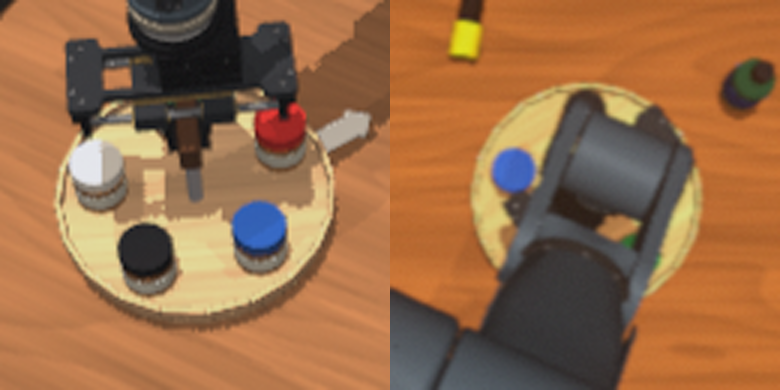

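View pics/w3.png

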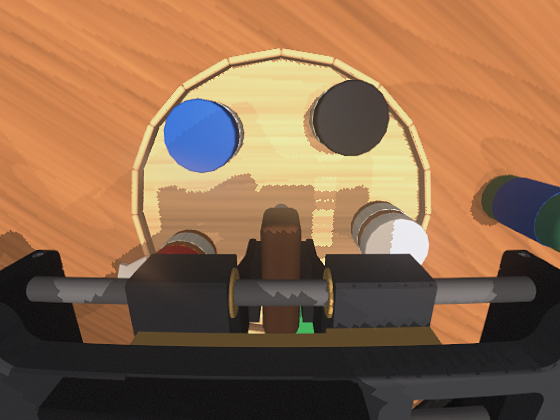

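The scene crop shows the red jar right at the root of the pointer. All jars stand and the handle is firmly held. The blue lid has turned 33.8°, so red is now 1–2.5° short of the pointer line. I make a small last trim and let it settle.

Emit:
send_rows:
  moves: [0, 0, 0, 0, 0, 0, 0.007, 0, 0, 0, 0, 0, 0, 0.014, 0, 0, 0, 0, 0, 0, 0.02, 0, 0, 0, 0, 0, 0, 0.025, 0, 0, 0, 0, 0, 0, 0.027]

```text
time: 7.53
position: [0.5368, -0.1107, 0.1335]
tool_rot: [0.953, 0.303, 0.0, -0.001]
ft_force: [1.8, 5.8, 0.6]
grip_width: 0.0195
grip_force: 20.0
```

Emit:
send_rows:
  moves: [0, 0, 0, 0, 0, 0, 0, 0, 0, 0, 0, 0, 0, 0, 0, 0, 0, 0, 0, 0, 0, 0, 0, 0, 0, 0, 0, 0, 0, 0, 0, 0, 0, 0, 0]

```text
time: 7.95
position: [0.5367, -0.1107, 0.1335]
tool_rot: [0.953, 0.303, -0.0, -0.001]
ft_force: [1.2, 6.6, -0.4]
grip_width: 0.0199
grip_force: 20.0
```

```bash
python3 - <<'E'
from meas import *
c=cams.camera("scene");L=lids(c,(256,200),47)
for k,v in L.items():
    d=v[2][:2]-[.5405,-.1058];print(k,v[0],np.degrees(np.arctan2(d[1],d[0])))
o=monitor.get_obs();print(o["grip_force"],o["joint_velocities"].round(3),o["tool_rot"])
print(workorder.hand_in())
E
```

```text
red 140 150.2628321897523
blue 243 73.16252737432363
white 217 -65.37405542568717
20.00181664363481 [-0.    -0.001  0.002  0.002  0.001 -0.   ] [ 9.52868947e-01  3.03381459e-01  1.55896270e-06 -6.77888144e-04]
the job is handed in; nothing more can be done
None
```

I turned the carousel about 35° by its handle and handed the job in at about 8 s, still gripping at 20 N with the arm at rest; the red jar measures within about 1–2° of the pointer line (limit about 9.6°), and no verdict was returned.

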